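Load and clamp the extraction shaker

TASK

Get the bench shaker ready for an extraction run: swing its clamp bridge out of the way, stand every lidded white jar that is on the bench upright in a well of the shaker's tray, and press its push-on lid fully home so that it cannot leak. Then swing the bridge back in over the jars to its stop and tighten the clamp knob clockwise until its slip clutch clicks: stop at the first click, a second one would over-tighten the jars. Leave the other things on the bench where they are.

Things in the scene. Friction and masses are not known exactly. Their poses are not given: they have to be found in the camera images.
- jar_1: plain white straight-sided jar, 46 mm diameter, with a ribbed grey push-on lid; 92 mm tall with the lid home, straight body from z = 3 to 70 mm above its origin; about 0.2 kg, most of it (settled soil) in the lowest 25 mm. Origin: middle of the underside, z up. It may be absent
- jar_1_lid (a joint): jar_1: how far this jar's lid stands proud of its seat, m: 0 = fully home, about 2 to 5 mm at the start (an even gap shows under the lid's rim). A straight push on the lid's top of about 6 N slides it; it stays where it is left and stops dead when home
- jar_1_top (a point): jar_1: middle of the lid's flat top, 45 mm diameter; 92 mm above the jar's underside when the lid is home
- jar_2: plain white straight-sided jar, 46 mm diameter, with a ribbed grey push-on lid; 92 mm tall with the lid home, straight body from z = 3 to 70 mm above its origin; about 0.2 kg, most of it (settled soil) in the lowest 25 mm. Origin: middle of the underside, z up. It may be absent
- jar_2_lid (a joint): jar_2: how far this jar's lid stands proud of its seat, m: 0 = fully home, about 2 to 5 mm at the start (an even gap shows under the lid's rim). A straight push on the lid's top of about 6 N slides it; it stays where it is left and stops dead when home
- jar_2_top (a point): jar_2: middle of the lid's flat top, 45 mm diameter; 92 mm above the jar's underside when the lid is home
- jar_3: plain white straight-sided jar, 46 mm diameter, with a ribbed grey push-on lid; 92 mm tall with the lid home, straight body from z = 3 to 70 mm above its origin; about 0.2 kg, most of it (settled soil) in the lowest 25 mm. Origin: middle of the underside, z up. It may be absent
- jar_3_lid (a joint): jar_3: how far this jar's lid stands proud of its seat, m: 0 = fully home, about 2 to 5 mm at the start (an even gap shows under the lid's rim). A straight push on the lid's top of about 6 N slides it; it stays where it is left and stops dead when home
- jar_3_top (a point): jar_3: middle of the lid's flat top, 45 mm diameter; 92 mm above the jar's underside when the lid is home
- shaker: the low bench shaker, fixed to the worktop: white base 222 x 176 mm, 31 mm high, with a grey 166 mm square tray block on it whose top is at z = 73 mm, and a 26 mm steel column 105 mm behind the tray's middle that carries the clamp bridge. Origin: under the tray's middle at worktop level; x points to its back (the column), y to its left, z up. The three wells lie 47 mm from the middle: well_1 front left, well_2 front right, well_3 at the back
- well_1 (a point): middle of the floor of the front left well, 41 mm above the worktop: a round well 51 mm wide with a chamfered mouth, 32 mm deep. One jar stands in each well used; any jar may go in any well
- well_2 (a point): middle of the floor of the front right well, 41 mm above the worktop: a round well 51 mm wide with a chamfered mouth, 32 mm deep. One jar stands in each well used; any jar may go in any well
- well_3 (a point): middle of the floor of the back well, 41 mm above the worktop: a round well 51 mm wide with a chamfered mouth, 32 mm deep. One jar stands in each well used; any jar may go in any well
- clamp_bridge (a joint): swing of the clamp bridge about its upright pivot on the column, rad: 0 = in over the tray, against its stop; at the start 0.2 to 0.8, in the way above the wells; at 1.6 to 1.9 it stands clear to the shaker's right (end of travel 2.1). It closes clockwise seen from above, turns stiffly (about 0.15 N m) and stays where it is left
- bridge_pivot (a point): point on the bridge's upright pivot axis, at the height of its aluminium beam (26 mm wide, z = 162 to 178 mm). The three-armed clamp plate with rubber pads hangs under the beam, its underside at z = 140 to 142 mm before tightening; seated lids of jars in the wells reach z = 133 mm
- bridge_handle (a point): the bridge's handle: an upright black post, 14 mm diameter, from z = 184 to 220 mm at the beam's free end, 163 mm from the pivot; the point lies on its axis at z = 204 mm. The knob's axis lies 58 mm nearer to the pivot on the same beam
- knob_grip (a point): the black clamp knob, on the bridge 105 mm from the pivot: a bar 48 mm long, 16 mm thick and 30 mm high (z = 194 to 224 mm) on a 49 mm skirt; point on the knob's axis at z = 210 mm, x along the bar, y across it, z up. When the bridge is in, the axis stands over the tray's middle
- clamp_screw (a joint): turn of the clamp screw (the aluminium collar with a black tick, 62 mm diameter, under the knob), rad: grows as the knob is turned clockwise seen from above and lowers the clamp plate 3.1 mm per rad; between 0 and 0.6 at the start, 3.0 = plate down hard on the jars. It runs with about 0.13 N m (a little more once the plate bears on the lids) and stays where it is left
- clamp_click (a joint): slip of the knob on the screw, rad: 0 while both turn together. With the screw home the knob slips at about 0.36 N m; the torque falls to nothing over 0.35 rad, then the knob snaps into the next notch at 0.52 and stays there: one click (knob's white tick a twelfth of a turn past the collar's). Let go before 0.26 it springs back to 0; past 0.79 comes a second click. Turned back, the knob takes the screw with it
- standard_a: bystander: small white bottle with a white cap, 37 x 88 mm. Origin: middle of the underside
- standard_c: bystander: small white bottle with a green cap, 37 x 88 mm. Origin: middle of the underside
- dropper_bottle: bystander: small brown bottle with a black cap, 30 x 75 mm. Origin: middle of the underside
- tape_roll: bystander: roll of paper tape lying flat, 82 x 19 mm. Origin: middle of the underside
Things that resemble listed ones, but are neither listed nor needed, are in the scene too. What is shaped like the jar_3 but pink or purple is not meant.

How it is judged (in metres and radians):
On the way, in this order (a step that is already met when the one before it is completed fails the run):
1. the clamp bridge is swung out of the way of the wells (value of joint clamp_bridge above 0.9 rad), for 0.1 s.
2. every jar stands upright in a well with its lid pressed fully home ((distance between jar_1 and well_1 below 0.006 m or distance between jar_1 and well_2 below 0.006 m or distance between jar_1 and well_3 below 0.006 m) and angle between each of jar_1, jar_2, jar_3's own z axis and vertical below 0.08 rad and value of joint each of jar_1_lid, jar_2_lid, jar_3_lid below 0.0015 m and (distance between jar_2 and well_1 below 0.006 m or distance between jar_2 and well_2 below 0.006 m or distance between jar_2 and well_3 below 0.006 m) and (distance between jar_3 and well_1 below 0.006 m or distance between jar_3 and well_2 below 0.006 m or distance between jar_3 and well_3 below 0.006 m)), for 0.2 s.
3. the clamp bridge is swung in against its stop (value of joint clamp_bridge below 0.06 rad), for 0.2 s.
4. the screw is home and the clutch has clicked (value of joint clamp_bridge below 0.06 rad and value of joint clamp_screw above 2.7 rad and value of joint clamp_click above 0.4 rad), for 0.2 s.
At the end, for the whole second after the job is handed in: every jar present stands in a well (within 6 mm of its floor's middle, upright within 0.08 rad, at rest), its lid within 1.5 mm of home; the bridge is within 0.06 rad of its stop, the screw at 2.7 rad or more, and the clutch has clicked exactly once (slip 0.4 to 0.7 rad) (all of step 2 and all of step 4 and value of joint clamp_click below 0.7 rad and linear speed of each of jar_1, jar_2, jar_3 below 0.02 m/s); the robot touches nothing.
It fails at once if the knob is forced on towards a second click (slip beyond 0.85 rad) (value of joint clamp_click above 0.85 rad).
It fails at once if another thing on the bench is pushed more than 3 cm from its place (distance of any of standard_a, standard_c, dropper_bottle, tape_roll from where it was at the start of the episode above 0.03 m).
Of jar_1, jar_2, jar_3 only 2 to 3 are there at a start; the rules pass over those that are not, and their reading is None.
At some moment in a run one of jar_1, jar_2, jar_3 may be knocked a few centimetres aside while the robot is not near it.
Once in a run the grip may slacken for a moment while it holds something.
It also fails if it takes over 210 s, if anything falls off the work surface, if the arm or the gripper's body presses on something with over 40 N, if the wrist force passes 120 N, or if a joint passes its speed limit or range.

ROBOT

A 6-joint arm with a two-finger parallel gripper is mounted at the origin on a cart in front of the work surface, level with it; the furniture and walls round the work are solid. World frame = base frame: x ahead of the robot, y to its left, z up, the work surface at z = 0. Lengths are in mm, angles in rad, forces in N, time in s.
With the tool pointing down it reaches from about 300 to 750 mm from the base axis. Payload 8.5 kg.
Tool frame: the origin (TCP) lies at the very end of the fingers, on their centre line; the grasp point (between the pads) lies 19 mm behind it; z points along the fingers, y is the line along which they close (so a half turn about z gives the same grasp; the last joint's range is limited). The gripper opens to 85 mm and grips with 20 to 120 N. Pads are 22 mm wide; open, the fingers measure 114 mm over their backs; the gripper's body (76 mm by 85 mm) begins 54 mm behind the grasp point. The pads swing forward as they close: fully open they stand 13 mm farther back than shut.
Start: joints at [-1.469, 0.381, 1.297, -0, 1.464, -0.215], TCP at [171.334, -522.614, 231.322] pointing down, gripper open.
Joint ranges: [-3.11, 3.11], [-0.89, 2.33], [0.22, 2.48], [-1.42, 4.56], [0.17, 2.85], [-2.88, 2.88]. Speed limits (rad/s): [2.39, 2.39, 3.14, 3.14, 3.14, 3.14].

INTERFACE

Orientations are given as a unit quaternion [x, y, z, w].
In Python, from bench import r gives the robot as it stands.
- The arm moves only by the tool jog_arm, never from a script. Its argument "steps" is a list of rows, each a list of 5 numbers: the closure, from 0 (fully open) to 1 (shut), then the shift along the tool's x, y, z in cm, then the turn about the tool's z in degrees. In form: [[jaw, tx, ty, tz, yaw], ...]. A call has 1 to 10 rows; each row is the pose to reach, as a shift and turn from the pose commanded when the call began, along the tool's axes at that moment; what a row does not reach only later rows make up. A row lasts 1/10 s, in which the tool goes at most 50 mm and 8.59 degrees, less where a joint would pass 70% of its speed; a pose out of reach is approached as far as the arm can. A call with a gripper value outside its range is refused whole. The fingers move at their own pace and stop on an object; "grip_force" is the grip in N (left out, the last holds). Time passes only in rows, so rows that repeat a pose let the fingers close. It gives the time, the measured TCP pose, the force, the opening and the grip force at its end, in the units of the state.
- r.read_state(): the state, without advancing time (a new reading comes with each control period).
- r.read_camera(name): name is "side" or "top" or "wrist"; returns the picture (420x560x3 uint8, red, green, blue); there is no depth.
- r.camera_params(name): a dict with "fx", "fy", "cx", "cy" (pixels), "extrinsics" (4x4, takes a point from world to camera coordinates); the wrist camera has in their place "T_tool_cam" (4x4, takes a point from camera to tool coordinates, whose origin is the TCP and whose axes are the flange's). Camera axes: x right, y up, looking along -z (the intrinsics and any distortion apply to the point x, -y, -z); pixel columns grow to the right and rows downward; lengths in mm; the calibration is good to about 2 mm. A picture is of the moment at which its call begins: read the wrist's pose just before it. camera_params takes no time and is no camera call.
- r.close_job(): hands the job in; it is judged then, once.
The state is a dict: "clock": time; "joint_positions": joint angles; "joint_velocities": joint speeds; "effort": joint torques, N m; "ee_pos": TCP position; "ee_rot": TCP orientation; "force": force on the tool from outside, world axes, zero at the start; "torque": the same for the moment, N m; "gripper_width": opening from 0.0 (shut) to 1.0 (fully open); "finger_force": force on a finger pad.
Only numpy, scipy, OpenCV 4.12 (cv2) and the standard library are available. Lean on these libraries where they do the work, as an engineer would, in place of code of your own. Each camera call takes 0.05 s, during which the arm holds its last target. There are 200 camera calls.

## Working session

There is one attempt and no reset: what is moved stays moved. The work goes in short steps, Python scripts to look and compute and a tool call to move; the robot and the scene stay as the last step left them, time stands still between calls to the robot, and variables do not carry over. Pictures are saved under pics/ and viewed, at most 14 in all, crops included, and the job is handed in when it is done.

Besides the shell and the picture viewer there is one more tool, called after "Emit:" by a JSON object that holds its "api" and its "payload". jog_arm: Moves the arm, as the interface text tells. Its arguments: {"type":"object","properties":{"steps":{"type":"array","items":{"type":"array","items":{"type":"number"}}},"grip_force":{"type":"number"}},"required":["steps"]}

```bash
mkdir -p pics; ls
python3 - <<'E'
from bench import r
import cv2,numpy as np
s=r.read_state();print(s)
for n in("top","side"):
    cv2.imwrite(f"pics/{n}0.png",r.read_camera(n)[:,:,::-1]);p=r.camera_params(n);print(n,{k:np.round(v,3).tolist() for k,v in p.items() if not isinstance(v,str)})
p=r.camera_params("wrist");print(p)
E
```

```text
pics
{'clock': 0.0, 'joint_positions': array([-1.46932807e+00,  3.81208811e-01,  1.29829412e+00,  3.00417244e-05,
        1.46359224e+00, -2.15289887e-01]), 'joint_velocities': array([ 0.00016716,  0.00087311, -0.0007716 ,  0.00139192,  0.00104598,
       -0.00127973]), 'effort': array([-1.79956995e-03, -4.48461378e+01, -2.31281108e+01, -3.22129281e-04,
        4.83673837e-03,  1.24954417e-05]), 'ee_pos': array([ 171.29746771, -522.32699104,  230.69364904]), 'ee_rot': array([ 9.87484206e-01,  1.57716130e-01,  5.76409364e-05, -7.49193460e-04]), 'force': array([ 0.30334858,  0.20019494, -0.24355793]), 'torque': array([ 0.0554851 , -0.02557741, -0.04466258]), 'finger_force': 0.0, 'gripper_width': 0.9970277505752428}
top {'fx': 480.154, 'fy': 480.154, 'cx': 279.879, 'cy': 214.279, 'extrinsics': [[0.027, -1.0, 0.005, -52.214], [0.986, 0.027, 0.166, -599.597], [-0.166, 0.0, 0.986, -987.823], [0.0, 0.0, 0.0, 1.0]]}
side {'fx': 451.285, 'fy': 451.285, 'cx': 278.171, 'cy': 209.784, 'extrinsics': [[-0.771, -0.637, 0.005, 448.413], [0.286, -0.34, 0.896, -305.565], [-0.569, 0.692, 0.444, -640.462], [0.0, 0.0, 0.0, 1.0]]}
{'fx': 324.85068342488586, 'fy': 324.85068342488586, 'cx': 275.20456359150717, 'cy': 215.91922798671277, 'T_tool_cam': array([[-4.57244755e-04,  9.51113819e-01,  3.08840241e-01,
         7.92025078e+01],
       [ 9.99999815e-01,  3.11200178e-04,  5.22140122e-04,
        -6.75012261e-02],
       [ 4.00503547e-04,  3.08840423e-01, -9.51113785e-01,
        -1.41408718e+02],
       [ 0.00000000e+00,  0.00000000e+00,  0.00000000e+00,
         1.00000000e+00]])}
```

View pics/top0.png

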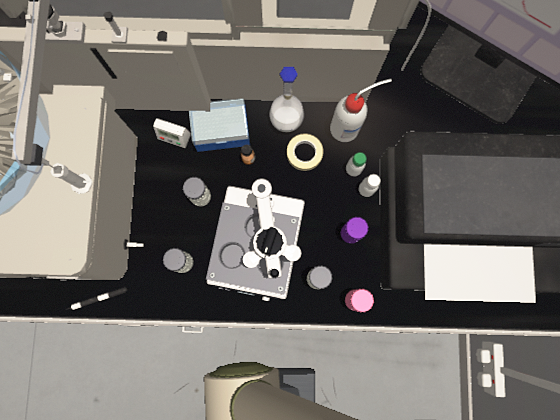

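View pics/side0.png

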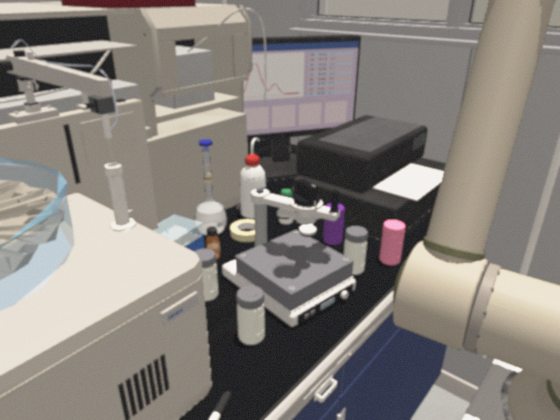

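Candidates for jars in top view: grey lids at (197,187), (177,260), (319,277). The purple (354,230) and pink (359,300) are look-alikes, and the white bottles (357,164) and (370,185) are standards. I choose the three grey-lidded ones, then check a crop and compute positions.

```bash
cat > h.py <<'E'
from bench import r
import cv2,numpy as np
from scipy.spatial.transform import Rotation as R
def save(n,f,crop=None,k=1):
    im=r.read_camera(n)[:,:,::-1]
    if crop: a,b,c,d=crop; im=im[b:d,a:c]
    cv2.imwrite("pics/"+f,cv2.resize(im,None,fx=k,fy=k,interpolation=cv2.INTER_CUBIC))
def ext(n,s=None):
    p=r.camera_params(n)
    if n!="wrist":
        return p,np.linalg.inv(p["extrinsics"])
    s=s or r.read_state(); T=np.eye(4);T[:3,:3]=R.from_quat(s["ee_rot"]).as_matrix();T[:3,3]=s["ee_pos"]
    return p,T@p["T_tool_cam"]
def ray(n,u,v,z,s=None):
    p,T=ext(n,s); d=T[:3,:3]@np.array([(u-p["cx"])/p["fx"],-(v-p["cy"])/p["fy"],-1]); o=T[:3,3]
    return o+d*(z-o[2])/d[2]
def proj(n,P,s=None):
    p,T=ext(n,s); c=np.linalg.inv(T)@np.append(P,1)
    return p["cx"]-p["fx"]*c[0]/c[2], p["cy"]+p["fy"]*c[1]/c[2]
E
python3 - <<'E'
from h import *
save("top","c1.png",(150,160,350,310),4)
for n,u,v,z in [("col",261,187,178),("knob",269,241,224),("handle",273.5,272,220),("jA",196,185,95),("jB",174,260,95),("jC",319,277,95),
 ("trayFL",0,0,73)][:-1]: print(n,ray("top",u,v,z).round(1))
E
```

```text
col [631.1   1.6 178. ]
knob [522.8 -17.8 224. ]
handle [468.4 -27.4 220. ]
jA [650.4 140.8  95. ]
jB [493.1 176.8  95. ]
jC [ 466.8 -118.5   95. ]
```

View pics/c1.png

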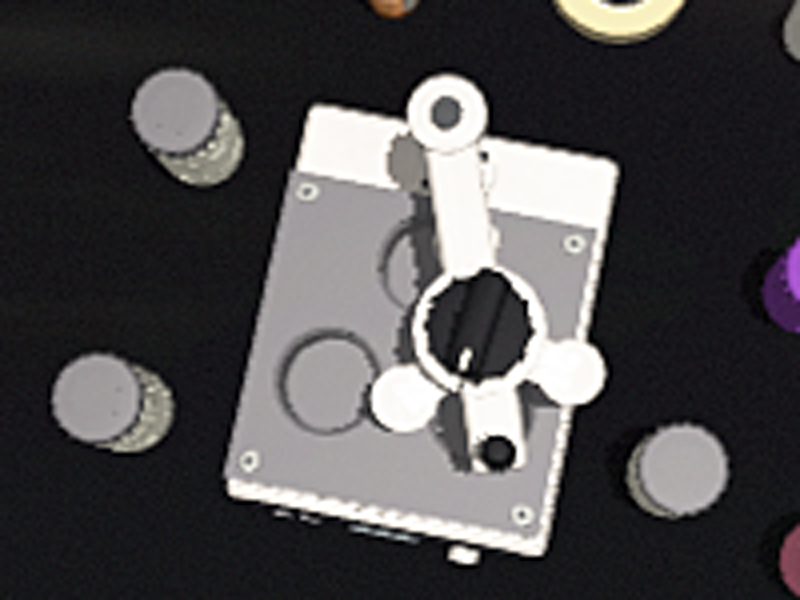

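The crop (offset 150,160, ×4) confirms three white jars with grey lids, at full-image (193.8,187.5), (174.3,259.5) and (320.8,277.5). The bridge runs from the column (261.8,188) over the knob (269.5,241) to the handle (274.3,273).

```bash
cat >> h.py <<'E'
def go(x,y,z,psi,s=None):
    "shift in tool axes (cm) and yaw (deg) to reach world pose; psi=world angle of tool x"
    s=s or r.read_state(); M=R.from_quat(s["ee_rot"]).as_matrix(); t=M.T@(np.array([x,y,z])-s["ee_pos"])/10
    cur=np.degrees(np.arctan2(M[1,0],M[0,0])); d=-((psi-cur+180)%360-180)
    print("go",[x,y,z,psi],"-> t",t.round(2),"yaw",round(d,1),"cur",round(cur,1))
E
python3 - <<'E'
from h import *
f=lambda u,v,z:ray("top",150+u/4,160+v/4,z)
sc=np.array([f(*p,73) for p in [(307,190),(574,243),(249,461),(521,514)]]); c=sc.mean(0)
ax=(sc[0]+sc[1]-sc[2]-sc[3])/2; ay=(sc[0]+sc[2]-sc[1]-sc[3])/2
print("tray",c.round(1),"yaw",np.degrees(np.arctan2(ax[1],ax[0])).round(2),np.degrees(np.arctan2(-ay[0],ay[1])).round(2))
th=np.arctan2(ax[1]-ay[0],ax[0]+ay[1]);X=np.array([np.cos(th),np.sin(th)]);Y=np.array([-X[1],X[0]])
pv=c[:2]+105*X;print("pivot",pv)
for n,a,b in[("w1",-23.5,40.7),("w2",-23.5,-40.7),("w3",47,0)]:print(n,(c[:2]+a*X+b*Y).round(1))
h=f(497,452,220)[:2];k=f(478,325,224)[:2];print("handle",h,"knob",k,"well1 rim",f(330,383,73))
for q in(h,k):
    v=q-pv;print(np.hypot(*v),"angle",np.arctan2(v@-Y,v@-X))
for n,u,v in[("A",175,110),("B",97,398),("C",683,470)]:print(n,f(u,v,95).round(1))
go(h[0],h[1],300,18.15)
E
```

```text
tray [524.9  17.9  73. ] yaw -9.5 -9.58
pivot [6.28438320e+02 5.37590228e-01]
w1 [508.5  62. ]
w2 [495.  -18.3]
w3 [571.2  10.1]
handle [466.71452201 -28.72959278] knob [522.37992512 -18.70651314] well1 rim [506.68138839  60.41478586  73.        ]
164.3507073156408 angle 0.3454868221737252
107.79016069667729 angle 0.3459496417437338
A [644.9 145.2  95. ]
B [494.1 176.3  95. ]
C [ 465.9 -122.    95. ]
go [np.float64(466.714522008577), np.float64(-28.72959278088451), 300, 18.15] -> t [ 43.45 -37.72  -6.86] yaw 0.0 cur 18.2
```

Emit:
{"api": "jog_arm", "payload": {"steps": [[0.4,8,-7,-3,8],[0.4,12,-11,-6,8],[0.4,16,-14,-6.9,8],[0.4,20,-18,-6.9,8],[0.4,24,-22,-6.9,8],[0.4,28,-26,-6.9,8],[0.4,32,-29,-6.9,8],[0.4,36,-32,-6.9,8],[0.4,40,-35,-6.9,8],[0.4,43.4,-37.7,-6.9,8]], "grip_force": 20}}

```text
clock: 1.15
ee_pos: [420.9, -97.5, 299.6]
ee_rot: [0.996, 0.088, 0.0, 0.0]
force: [0.8, -0.6, 0.8]
gripper_width: 0.602
finger_force: 0.0
```

Run:
```python
from h import *
s=r.read_state();print(s["ee_pos"],s["clock"],s["joint_positions"])
go(466.7,-28.7,191,10,s)
```

```text
[420.89086976 -97.54762891 299.55110662] 1.15 [-5.03171412e-01  1.22819403e-01  1.45683413e+00 -4.35976410e-06
  1.56159649e+00  8.90585995e-01]
go [466.7, -28.7, 191, 10] -> t [ 5.72 -5.97 10.86] yaw 0.1 cur 10.1
```

Emit:
{"api": "jog_arm", "payload": {"steps": [[0.4,3,-3,0,0],[0.4,5.7,-6,0,0],[0.4,5.7,-6,0,0],[0.4,5.7,-6,0,0]]}}

```text
clock: 1.55
ee_pos: [465.8, -30.0, 299.1]
ee_rot: [0.996, 0.089, -0.0, -0.0]
force: [-0.1, -0.8, 0.5]
gripper_width: 0.601
finger_force: 0.0
```

Run:
```python
from h import *
s=r.read_state();print(s["ee_pos"],s["clock"]);save("wrist","w1.png")
go(466.7,-28.7,191,10,s);print(proj("wrist",(466.7,-28.7,220),s),proj("wrist",(522.4,-18.7,224),s))
```

```text
[465.7838337  -29.97764787 299.06514072] 1.55
go [466.7, -28.7, 191, 10] -> t [ 0.12 -0.11 10.81] yaw 0.3 cur 10.3
(np.float64(273.97921129720214), np.float64(224.3625479642099)) (np.float64(273.9383753351426), np.float64(144.82998252894612))
```

View pics/w1.png

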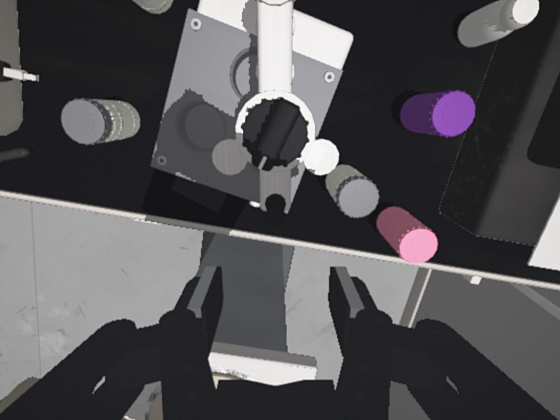

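Run:
```python
from h import *
s=r.read_state();print(s["ee_pos"],s["ee_rot"])
f=lambda u,v,z:ray("top",150+u/4,160+v/4,z)
for p,w in zip([(307,190),(574,243),(249,461)],[(196,24),(329,76),(161,160)]):print(f(*p,73).round(1),np.round(proj("wrist",f(*p,73),s),1),w,ray("wrist",*w,73,s).round(1))
for p,z,w in[((97,398),95,(85,122)),((683,470),95,(358,196)),((497,452),220,(275,203)),((478,325),224,(275,131))]:print(f(*p,z).round(1),np.round(proj("wrist",f(*p,z),s),1),w,ray("wrist",*w,z,s).round(1))
```

```text
[465.54462652 -30.74856758 299.18496178] [ 9.96068790e-01  8.85823676e-02 -3.60060156e-04  2.84354604e-05]
[608.4  77.   73. ] [194.5  25.6] (196, 24) [610.1  75.6  73. ]
[583.9 -65.   73. ] [327.6  78.8] (329, 76) [586.8 -65.8  73. ]
[465.3 100.5  73. ] [161.  162.7] (161, 160) [468.3 100.7  73. ]
[494.1 176.3  95. ] [ 81.6 125.2] (85, 122) [498.  172.9  95. ]
[ 465.9 -122.    95. ] [357.  200.9] (358, 196) [ 471.4 -121.7   95. ]
[466.7 -28.7 220. ] [273.  223.8] (275, 203) [482.3 -27.4 220. ]
[522.4 -18.7 224. ] [272.7 144.3] (275, 131) [530.9 -18.7 224. ]
```

Run:
```python
from h import *
s=r.read_state()
for P in[(467.5,-28.6,220),(467.5,-28.6,184),(523,-18.7,194),(628.4,.5,178)]:print(P,np.round(proj("wrist",P,s),1),np.round(proj("top",P),1))
im=cv2.imread("pics/w1.png")[80:280,190:400];cv2.imwrite("pics/w1c.png",cv2.resize(im,None,fx=3,fy=3))
```

```text
(467.5, -28.6, 220) [273.  222.8] [274.2 272.6]
(467.5, -28.6, 184) [273.3 208.4] [274.3 273.5]
(523, -18.7, 194) [273.1 139.4] [269.8 242.7]
(628.4, 0.5, 178) [272.5 -22.5] [261.5 188.4]
```

View pics/w1c.png

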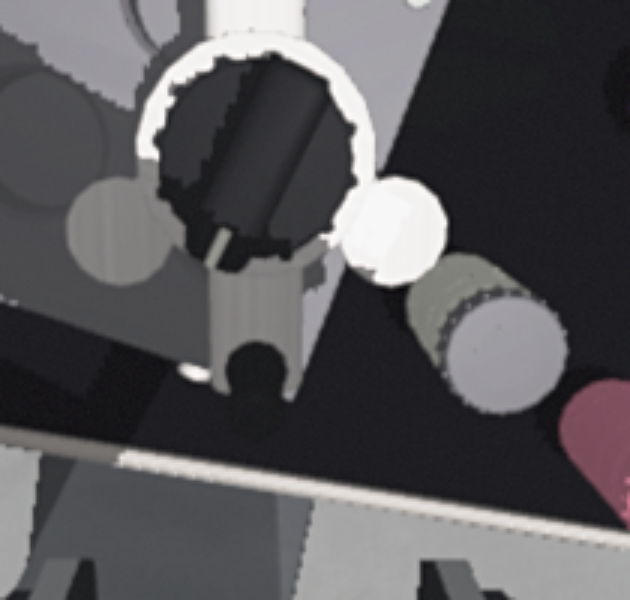

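Post base in the crop is at about (257,372) and its top at (257,405), i.e. full image (275.7,215). That agrees with the top view to about 4 mm. Descend around the post.

Emit:
{"api": "jog_arm", "payload": {"steps": [[0.4,0.2,-0.1,4,0],[0.4,0.2,-0.1,8,0],[0.4,0.2,-0.1,10.7,0],[0.7,0.2,-0.1,10.7,0],[0.7,0.2,-0.1,10.7,0],[0.7,0.2,-0.1,10.7,0]]}}

```text
clock: 2.2
ee_pos: [468.3, -29.9, 194.2]
ee_rot: [0.996, 0.088, 0.001, 0.001]
force: [0.0, 0.5, 0.1]
gripper_width: 0.302
finger_force: 0.0
```

Emit:
{"api": "jog_arm", "payload": {"steps": [[0.7,0.17,2.3,0,-8.2],[0.7,0.66,4.6,0,-16.4],[0.7,1.5,6.8,0,-24.6],[0.7,2.6,8.8,0,-32.8],[0.7,4.0,10.7,0,-41],[0.7,4.0,10.7,0,-41]]}}

```text
clock: 2.8
ee_pos: [527.5, -129.4, 193.6]
ee_rot: [0.902, 0.432, 0.001, 0.001]
force: [-0.0, 0.7, -1.2]
gripper_width: 0.298
finger_force: 0.0
```

Emit:
{"api": "jog_arm", "payload": {"steps": [[0.7,0.17,2.3,0,-8.2],[0.7,0.66,4.6,0,-16.4],[0.7,1.5,6.8,0,-24.6],[0.7,2.6,8.8,0,-32.8],[0.7,4.0,10.7,0,-41],[0.7,4.0,10.7,0,-41]]}}

```text
clock: 3.4
ee_pos: [635.5, -163.0, 192.8]
ee_rot: [0.694, 0.72, 0.0, 0.001]
force: [-0.9, -0.7, -0.8]
gripper_width: 0.301
finger_force: 0.0
```

Run:
```python
from h import *
s=r.read_state();print(s["ee_pos"],s["clock"],s["force"],s["joint_positions"]);save("top","t2.png",(150,130,430,340),2.8)
```

```text
[ 635.49119395 -163.04287361  192.83164567] 3.4 [-0.87340099 -0.69831367 -0.75057861] [-4.31294154e-01  5.95518522e-01  1.03690919e+00  2.05277930e-04
  1.50766533e+00 -4.68486976e-01]
```

View pics/t2.png

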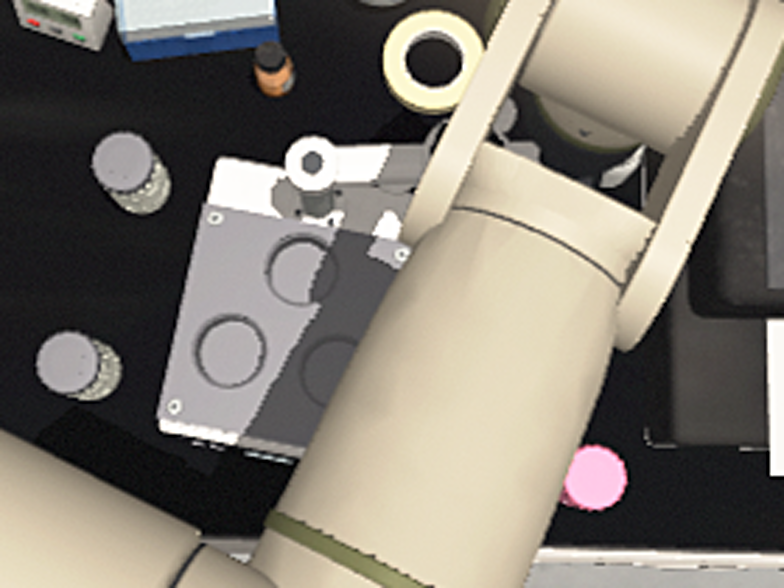

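The bridge stands clear to the right. The wells show in this crop (×2.8) at (302,269), (230,351) and about (340,370), and jars A and B have not moved.

Emit:
{"api": "jog_arm", "payload": {"steps": [[0.5,0,0,0,0],[0.3,0,0,-3,0],[0.2,0,0,-7,0],[0,0,0,-10.7,-8],[0,5,0,-10.7,-16],[0,10,1,-10.7,-24],[0,15,1,-10.7,-32],[0,20,2,-10.7,-40],[0,25,2,-10.7,-48],[0,30,2.2,-10.7,-56]]}}

```text
clock: 4.45
ee_pos: [643.6, 137.0, 300.3]
ee_rot: [0.273, 0.962, 0.0, 0.0]
force: [-0.3, -0.4, -0.1]
gripper_width: 0.998
finger_force: 0.0
```

Run:
```python
from h import *
s=r.read_state();go(640,145,300,170.45,s)
```

```text
go [640, 145, 300, 170.45] -> t [0.73 0.49 0.03] yaw -22.2 cur 148.3
```

Emit:
{"api": "jog_arm", "payload": {"steps": [[0,0.3,0.3,0,-8],[0,0.7,0.5,0,-16],[0,0.7,0.5,0,-22.2],[0,0.7,0.5,0,-22.2],[0,0.7,0.5,0,-22.2]]}}

```text
clock: 4.95
ee_pos: [641.1, 143.0, 299.9]
ee_rot: [0.087, 0.996, 0.0, 0.0]
force: [-0.3, -0.1, -0.2]
gripper_width: 0.998
finger_force: 0.0
```

```bash
cat >> h.py <<'E'
def circ(n,P,rad,win=45,f=None,mark=[]):
    "Hough circle near projected world point P, radius rad mm at height P[2] -> world xy"
    s=r.read_state(); im=r.read_camera(n); u,v=proj(n,P,s); u2,v2=proj(n,np.array(P)+[0,rad,0],s); k=np.hypot(u2-u,v2-v)
    x0,y0=max(int(u)-win,0),max(int(v)-win,0); g=cv2.cvtColor(im,cv2.COLOR_RGB2GRAY)[y0:int(v)+win,x0:int(u)+win]
    g=cv2.resize(g,None,fx=4,fy=4,interpolation=cv2.INTER_CUBIC)
    c=cv2.HoughCircles(cv2.GaussianBlur(g,(7,7),0),cv2.HOUGH_GRADIENT,1.5,20,param1=80,param2=25,minRadius=int(3.5*k),maxRadius=int(4.5*k))
    o=cv2.cvtColor(g,cv2.COLOR_GRAY2BGR); out=[]
    if c is not None:
        for a,b,q in c[0][:3]:
            w=ray(n,x0+a/4,y0+b/4,P[2],s); out.append(w); print("circ px",round(x0+a/4,1),round(y0+b/4,1),"r/exp",round(q/4/k,2),"world",w.round(1)); 
            cv2.circle(o,(int(a),int(b)),int(q),(0,0,255) if len(out)==1 else (0,255,0),1)
    if f: cv2.imwrite("pics/"+f,o)
    print("pred px",round(u,1),round(v,1),"k",round(k,1)); return out,s
E
python3 - <<'E'
from h import *
o,s=circ("wrist",(645,145,95),22.5,60,"a1.png");print(s["ee_pos"])
E
```

```text
circ px 279.4 191.3 r/exp 1.0 world [646.7 146.8  95. ]
circ px 278.3 178.6 r/exp 0.89 world [632.5 148.   95. ]
pred px 277.5 190.1 k 20.7
[641.11600704 142.96091711 299.94643308]
```

View pics/a1.png

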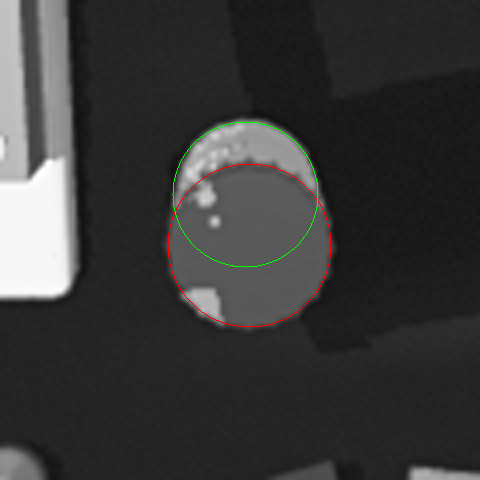

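Crop shows the lid circle (red) fitted cleanly at px (279.4,191.3). Grasp jar A slightly robot-side of its centre so the gripper body clears the column at the back well.

Run:
```python
from h import *
go(642.5,147.3,36,170.45)
```

```text
go [642.5, 147.3, 36, 170.45] -> t [-0.04  0.45 26.38] yaw -0.3 cur 170.1
```

Emit:
{"api": "jog_arm", "payload": {"steps": [[0,0,0.45,4,0],[0,0,0.45,9,0],[0,0,0.45,14,0],[0,0,0.45,18,0],[0,0,0.45,21,0],[0,0,0.45,24,0],[0,0,0.45,26.4,0],[0,0,0.45,26.4,0],[0.6,0,0.45,26.4,0],[0.6,0,0.45,26.4,0]], "grip_force": 40}}

```text
clock: 6.0
ee_pos: [643.4, 147.6, 37.3]
ee_rot: [0.085, 0.996, 0.0, 0.002]
force: [-0.2, -0.0, -0.5]
gripper_width: 0.692
finger_force: 0.0
```

Emit:
{"api": "jog_arm", "payload": {"steps": [[0.6,0,0,0,0],[0.6,0,0,0,0],[0.6,0,0,0,0],[0.6,0,0,-1,0]]}}

```text
clock: 6.4
ee_pos: [642.0, 147.6, 45.4]
ee_rot: [0.084, 0.996, -0.0, -0.001]
force: [-0.2, 0.3, -2.8]
gripper_width: 0.524
finger_force: 37.8
```

Run:
```python
from h import *
go(560,110,260,170.45)
```

```text
go [560, 110, 260, 170.45] -> t [  7.48  -5.09 -21.45] yaw -0.1 cur 170.3
```

Emit:
{"api": "jog_arm", "payload": {"steps": [[0.6,0,0,-4,0],[0.6,0,0,-8,0],[0.6,2,-1,-12,0],[0.6,5,-3,-16,0],[0.6,7.5,-5.1,-19,0],[0.6,7.5,-5.1,-21.4,0],[0.6,7.5,-5.1,-21.4,0],[0.6,7.5,-5.1,-21.4,0]]}}

```text
clock: 7.2
ee_pos: [559.8, 110.1, 259.3]
ee_rot: [0.084, 0.996, 0.0, 0.0]
force: [0.5, 0.3, -2.4]
gripper_width: 0.531
finger_force: 39.1
```

Run:
```python
from h import *
s=r.read_state();print(s["ee_pos"],s["gripper_width"],s["force"])
for i,(P,) in enumerate([((571.2,10.1,73),),((508.5,62,73),),((495,-18.3,73),)]): circ("wrist",P,26,45,f"well{i}.png")
a=[cv2.resize(cv2.imread(f"pics/well{i}.png"),(260,260)) for i in range(3)]
save("wrist","w2.png",None,.92);b=cv2.imread("pics/w2.png");cv2.imwrite("pics/m2.png",np.hstack([cv2.resize(b[:,:],(347,260))]+a[:])[:, :800] if 0 else np.vstack([np.hstack(a)[:,:780],cv2.resize(b,(440,330)) if 0 else np.pad(cv2.resize(b,(440,330)),((0,0),(0,340),(0,0)))]))
```

```text
[559.79383821 110.05603133 259.31186064] 0.5310705412161254 [ 0.47619429  0.28640699 -2.44738204]
circ px 184.9 219.2 r/exp 0.99 world [573.9  10.4  73. ]
circ px 187.6 214.7 r/exp 1.04 world [569.5  14.4  73. ]
circ px 181.2 215.8 r/exp 0.92 world [569.6   7.4  73. ]
pred px 184.0 216.9 k 24.2
circ px 221.2 150.9 r/exp 1.0 world [509.8  64.3  73. ]
circ px 222.7 155.8 r/exp 0.94 world [514.7  64.7  73. ]
circ px 216.7 153.2 r/exp 1.11 world [511.2  59.4  73. ]
pred px 218.7 150.0 k 26.1
circ px 138.8 153.2 r/exp 1.04 world [498.  -16.8  73. ]
circ px 133.9 147.6 r/exp 0.93 world [491.9 -20.   73. ]
circ px 141.4 148.7 r/exp 1.06 world [494.2 -13.   73. ]
pred px 136.5 150.4 k 25.8
```

View pics/m2.png

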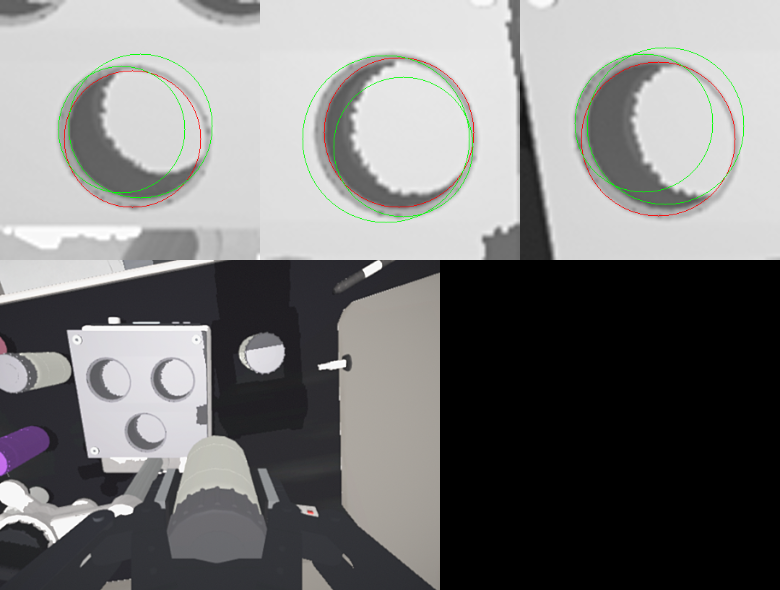

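Outer rims in the crops agree with the top-view wells shifted by about (+2,+1) mm, and jar A shows the same bias. Wells in the wrist frame are therefore w3 (573.3,11.1), w1 (510.6,63) and w2 (497.1,-17.3). The jar is held upright in the fingers.

Run:
```python
from h import *
go(569.1,11.8,79,170.45)
```

```text
go [569.1, 11.8, 79, 170.45] -> t [-2.61 -9.53 17.88] yaw -0.1 cur 170.4
```

Emit:
{"api": "jog_arm", "payload": {"steps": [[0.6,-1,-4,0,0],[0.6,-2.6,-8,0,0],[0.6,-2.6,-9.5,2,0],[0.6,-2.6,-9.5,5,0],[0.6,-2.6,-9.5,8,0],[0.6,-2.6,-9.5,11,0],[0.6,-2.6,-9.5,13,0],[0.6,-2.6,-9.5,14,0],[0.6,-2.6,-9.5,14.5,0]]}}

```text
clock: 8.3
ee_pos: [569.5, 12.0, 113.2]
ee_rot: [0.084, 0.996, 0.0, -0.001]
force: [-0.7, 0.1, -0.5]
gripper_width: 0.529
finger_force: 39.2
```

Emit:
{"api": "jog_arm", "payload": {"steps": [[0.6,0,0,0,0],[0.6,0,0,0.5,0],[0.6,0,0,1,0],[0.6,0,0,1.5,0]]}}

```text
clock: 8.7
ee_pos: [569.8, 11.9, 99.4]
ee_rot: [0.084, 0.996, -0.0, 0.0]
force: [0.7, -0.3, -2.8]
gripper_width: 0.53
finger_force: 39.2
```

Run:
```python
from h import *
s=r.read_state();print(s["force"],s["torque"]);go(569.1,11.8,78,170.45,s)
```

```text
[ 0.6535941  -0.27695048 -2.75175437] [ 0.02179766  0.00690235 -0.03829673]
go [569.1, 11.8, 78, 170.45] -> t [ 0.07 -0.02  2.14] yaw -0.1 cur 170.4
```

Emit:
{"api": "jog_arm", "payload": {"steps": [[0.6,0,0,0.7,0],[0.6,0,0,1.4,0],[0.6,0,0,1.9,0],[0.6,0,0,2.1,0],[0.6,0,0,2.2,0],[0.6,0,0,2.2,0]]}}

```text
clock: 9.3
ee_pos: [569.7, 11.9, 78.5]
ee_rot: [0.084, 0.996, -0.0, 0.0]
force: [-4.7, -0.1, 7.6]
gripper_width: 0.527
finger_force: 40.0
```

Emit:
{"api": "jog_arm", "payload": {"steps": [[0.3,0,0,0,0],[0.3,0,0,0,0],[0.3,0,0,0,0],[0.3,0,0,-3,0],[0.3,0,0,-6,0],[0.3,0,0,-8,0]]}}

```text
clock: 9.9
ee_pos: [570.2, 11.9, 159.3]
ee_rot: [0.084, 0.996, -0.0, 0.001]
force: [0.5, -0.7, 0.6]
gripper_width: 0.699
finger_force: 0.0
```

Run:
```python
from h import *
go(495,175,300,170.45)
```

```text
go [495, 175, 300, 170.45] -> t [ 10.11  14.82 -14.09] yaw -0.1 cur 170.4
```

Emit:
{"api": "jog_arm", "payload": {"steps": [[0,0,0,-4,0],[0,0,0,-8,0],[0,3,4,-12,0],[0,6,8,-14,0],[0,10,12,-14,0],[0,10,14.8,-14,0],[0,10,14.8,-14,0],[0,10,14.8,-14,0]]}}

```text
clock: 10.7
ee_pos: [495.7, 175.3, 297.4]
ee_rot: [0.083, 0.997, -0.0, 0.0]
force: [0.1, -1.4, -0.6]
gripper_width: 1.002
finger_force: 0.0
```

Run:
```python
from h import *
o,s=circ("wrist",(496.5,176,95),22.5,60,"b1.png");o2,_=circ("wrist",(573.3,11.1,136),22.5,60,"a2.png")
cv2.imwrite("pics/m3.png",cv2.resize(np.hstack([cv2.imread("pics/b1.png")[:480,:480],cv2.imread("pics/a2.png")[:480,:480]]),(800,400)))
b=o[0];X=np.array([.986,-.166]);go(b[0],b[1],36,170.45)
```

```text
circ px 277.1 187.1 r/exp 1.02 world [495.4 177.4  95. ]
circ px 277.1 178.4 r/exp 1.06 world [486.1 179.   95. ]
pred px 275.9 188.2 k 20.8
circ px 136.3 293.7 r/exp 1.01 world [575.3  11.5 136. ]
circ px 156.9 265.2 r/exp 1.01 world [546.7  42.3 136. ]
circ px 142.3 288.1 r/exp 1.05 world [569.9  19.7 136. ]
pred px 135.4 292.1 k 20.8
go [np.float64(495.42090276068495), np.float64(177.4270937103474), 36, 170.45] -> t [ 0.13  0.35 26.11] yaw -0.1 cur 170.3
```

View pics/m3.png

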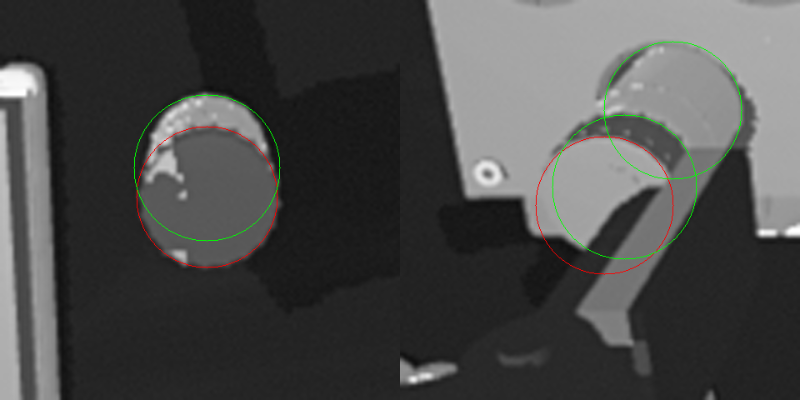

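Jar B fits well at px (277,187). Jar A stands in the back well, its lid partly hidden by a finger. Grasp B.

Emit:
{"api": "jog_arm", "payload": {"steps": [[0,0.1,0.35,4,0],[0,0.1,0.35,9,0],[0,0.1,0.35,14,0],[0,0.1,0.35,18,0],[0,0.1,0.35,21,0],[0,0.1,0.35,24,0],[0,0.1,0.35,26.1,0],[0,0.1,0.35,26.1,0],[0.6,0.1,0.35,26.1,0],[0.6,0.1,0.35,26.1,0]]}}

```text
clock: 11.8
ee_pos: [496.4, 177.8, 37.6]
ee_rot: [0.084, 0.996, 0.0, 0.001]
force: [0.5, 0.2, -0.1]
gripper_width: 0.69
finger_force: 0.0
```

Emit:
{"api": "jog_arm", "payload": {"steps": [[0.6,0,0,0,0],[0.6,0,0,0,0],[0.6,0,0,0,0]]}}

```text
clock: 12.1
ee_pos: [496.2, 178.1, 37.8]
ee_rot: [0.084, 0.996, 0.0, 0.001]
force: [0.3, -2.0, 6.6]
gripper_width: 0.528
finger_force: 39.6
```

Emit:
{"api": "jog_arm", "payload": {"steps": [[0.6,0,0,-4,0],[0.6,0,0,-8,0],[0.6,0,0,-10,0],[0.6,0,0,-10,0]]}}

```text
clock: 12.5
ee_pos: [496.7, 178.4, 139.5]
ee_rot: [0.084, 0.996, 0.001, 0.003]
force: [-0.5, -0.8, -1.7]
gripper_width: 0.524
finger_force: 40.2
```

Run:
```python
from h import *
go(510.6,63,79,170.45)
```

```text
go [510.6, 63, 79, 170.45] -> t [ -3.27 -11.16   6.05] yaw -0.1 cur 170.4
```

Emit:
{"api": "jog_arm", "payload": {"steps": [[0.6,-1,-4,0,0],[0.6,-2,-8,0,0],[0.6,-3.3,-11.1,0,0],[0.6,-3.3,-11.1,1,0],[0.6,-3.3,-11.1,2.5,0],[0.6,-3.3,-11.1,3.5,0],[0.6,-3.3,-11.1,4.5,0],[0.6,-3.3,-11.1,5.4,0],[0.6,-3.3,-11.1,5.9,0],[0.6,-3.3,-11.1,6.1,0]]}}

```text
clock: 13.5
ee_pos: [509.6, 63.4, 78.4]
ee_rot: [0.084, 0.996, -0.0, 0.001]
force: [-14.5, 1.9, 47.0]
gripper_width: 0.526
finger_force: 45.5
```

Emit:
{"api": "jog_arm", "payload": {"steps": [[0.6,0,0,0,0],[0.6,0,0,0,0]]}}

```text
clock: 13.7
ee_pos: [509.6, 63.5, 78.5]
ee_rot: [0.084, 0.996, -0.0, 0.001]
force: [-12.2, -0.2, 31.8]
gripper_width: 0.527
finger_force: 43.9
```

Emit:
{"api": "jog_arm", "payload": {"steps": [[0.3,0,0,0,0],[0.3,0,0,0,0],[0.3,0,0,0,0],[0.3,0,0,-4,0],[0.3,0,0,-8,0],[0.2,0,0,-12,0],[0,0,0,-17,0],[0,0,0,-22,0]]}}

```text
clock: 14.5
ee_pos: [509.0, 63.4, 297.0]
ee_rot: [0.084, 0.996, 0.0, -0.0]
force: [0.3, 0.3, 0.2]
gripper_width: 0.999
finger_force: 0.0
```

Run:
```python
from h import *
go(468,-121,300,170.45)
```

```text
go [468, -121, 300, 170.45] -> t [  0.95 -18.86  -0.3 ] yaw -0.1 cur 170.4
```

Emit:
{"api": "jog_arm", "payload": {"steps": [[0,0,-4,0,0],[0,0,-9,0,0],[0,0.5,-14,0,0],[0,1,-18.8,-0.3,0],[0,1,-18.8,-0.3,0],[0,1,-18.8,-0.3,0]]}}

```text
clock: 15.1
ee_pos: [467.9, -121.1, 298.1]
ee_rot: [0.085, 0.996, 0.0, -0.0]
force: [0.1, 0.1, -0.3]
gripper_width: 0.998
finger_force: 0.0
```

Run:
```python
from h import *
o,s=circ("wrist",(468,-121,95),22.5,60,"c1w.png");o2,_=circ("wrist",(510.6,63,136),22.5,60,"b2.png")
cv2.imwrite("pics/m4.png",cv2.resize(np.hstack([cv2.imread("pics/c1w.png")[:480,:480],cv2.imread("pics/b2.png")[:480,:480]]),(800,400)))
b=o[0];go(b[0],b[1],36,170.45)
```

```text
circ px 275.2 175.9 r/exp 0.91 world [ 455.4 -118.7   95. ]
circ px 274.1 187.9 r/exp 1.03 world [ 468.2 -122.2   95. ]
pred px 275.1 187.6 k 20.8
circ px 464.2 201.9 r/exp 1.08 world [503.9  59.7 136. ]
circ px 469.4 210.9 r/exp 1.04 world [514.   64.8 136. ]
circ px 461.9 207.2 r/exp 1.08 world [508.9  57.6 136. ]
pred px 467.6 208.0 k 23.8
go [np.float64(455.41770303936755), np.float64(-118.7427432371892), 36, 170.45] -> t [ 1.27 -0.14 26.22] yaw -0.0 cur 170.4
```

View pics/m4.png

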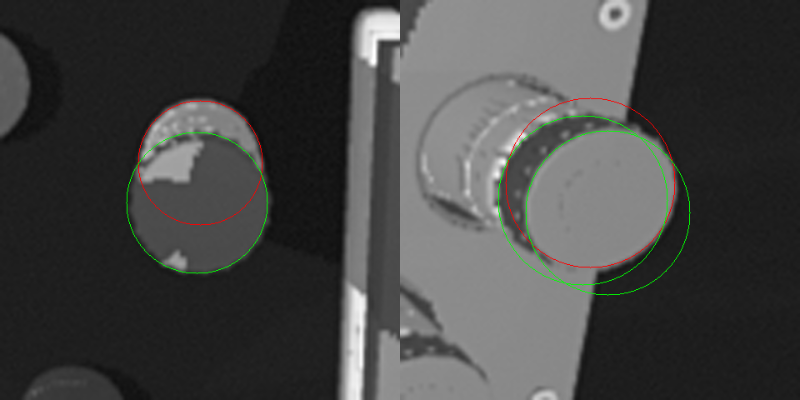

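Jar C's lid is the green circle at px (274.1,187.9), i.e. (468.2,-122.2). Jar B's lid sits exactly over well 1.

Emit:
{"api": "jog_arm", "payload": {"steps": [[0.12,-0.05,-0.1,4,0],[0.12,-0.05,-0.1,9,0],[0.12,-0.05,-0.1,14,0],[0.12,-0.05,-0.1,18,0],[0.12,-0.05,-0.1,21,0],[0.12,-0.05,-0.1,24,0],[0.12,-0.05,-0.1,26.1,0],[0.12,-0.05,-0.1,26.1,0],[0.6,-0.05,-0.1,26.1,0],[0.6,-0.05,-0.1,26.1,0]]}}

```text
clock: 16.2
ee_pos: [469.2, -121.2, 38.6]
ee_rot: [0.084, 0.997, -0.0, 0.001]
force: [0.5, -0.3, 0.3]
gripper_width: 0.556
finger_force: 0.0
```

Emit:
{"api": "jog_arm", "payload": {"steps": [[0.6,0,0,0,0],[0.6,0,0,0,0],[0.6,0,0,0,0]]}}

```text
clock: 16.5
ee_pos: [469.1, -121.4, 38.8]
ee_rot: [0.084, 0.996, -0.0, 0.001]
force: [0.4, 3.9, 7.6]
gripper_width: 0.528
finger_force: 40.0
```

Emit:
{"api": "jog_arm", "payload": {"steps": [[0.6,0,0,-4,0],[0.6,0,0,-8,0],[0.6,0,0,-10,0],[0.6,0,0,-10,0]]}}

```text
clock: 16.9
ee_pos: [469.4, -121.9, 140.3]
ee_rot: [0.084, 0.996, -0.001, 0.003]
force: [0.4, -0.7, -2.7]
gripper_width: 0.525
finger_force: 42.1
```

Run:
```python
from h import *
go(497.1,-17.3,79,170.45)
```

```text
go [497.1, -17.3, 79, 170.45] -> t [-0.94 10.79  6.11] yaw -0.1 cur 170.4
```

Emit:
{"api": "jog_arm", "payload": {"steps": [[0.6,-0.3,4,0,0],[0.6,-0.6,8,0,0],[0.6,-0.9,10.8,0,0],[0.6,-0.9,10.8,1,0],[0.6,-0.9,10.8,2.5,0],[0.6,-0.9,10.8,3.5,0],[0.6,-0.9,10.8,4.5,0],[0.6,-0.9,10.8,5.4,0],[0.6,-0.9,10.8,5.8,0],[0.6,-0.9,10.8,5.9,0]]}}

```text
clock: 17.9
ee_pos: [495.4, -16.9, 79.8]
ee_rot: [0.084, 0.996, -0.0, 0.0]
force: [-9.4, -0.3, 25.8]
gripper_width: 0.53
finger_force: 44.4
```

Emit:
{"api": "jog_arm", "payload": {"steps": [[0.6,0,0,0,0],[0.6,0,0,0.1,0],[0.6,0,0,0.1,0]]}}

```text
clock: 18.2
ee_pos: [495.4, -16.9, 79.8]
ee_rot: [0.084, 0.996, -0.001, 0.001]
force: [-9.0, 1.0, 26.5]
gripper_width: 0.527
finger_force: 44.6
```

Emit:
{"api": "jog_arm", "payload": {"steps": [[0.3,0,0,0,0],[0.3,0,0,0,0],[0.3,0,0,0,0],[0.3,0,0,-4,0],[0.3,0,0,-9,0],[1,0,0,-9,0],[1,0,0,-9,0],[1,0,0,-9,0],[1,0,0,-9,0],[1,0,0,-9,0]], "grip_force": 60}}

```text
clock: 19.2
ee_pos: [495.0, -16.4, 166.4]
ee_rot: [0.084, 0.996, 0.0, -0.001]
force: [0.1, -0.4, 0.8]
gripper_width: -0.001
finger_force: 0.0
```

Emit:
{"api": "jog_arm", "payload": {"steps": [[1,0,0,1,0],[1,0,0,2,0],[1,0,0,2.6,0],[1,0,0,3,0],[1,0,0,3.2,0],[1,0,0,3.4,0]]}}

```text
clock: 19.8
ee_pos: [495.5, -16.5, 133.8]
ee_rot: [0.084, 0.996, -0.0, 0.0]
force: [-2.9, 0.7, 6.9]
gripper_width: 0.001
finger_force: 3.0
```

Run:
```python
from h import *
s=r.read_state();print(s["force"],s["ee_pos"],s["gripper_width"]);go(495.5,-17,133,170.45,s)
save("side","s3.png",(170,170,420,350),3)
```

```text
[-2.86152111  0.68812049  6.94668382] [495.53959641 -16.53009676 133.76280986] 0.0007943055797204694
go [495.5, -17, 133, 170.45] -> t [-0.   -0.05  0.08] yaw -0.1 cur 170.4
```

View pics/s3.png

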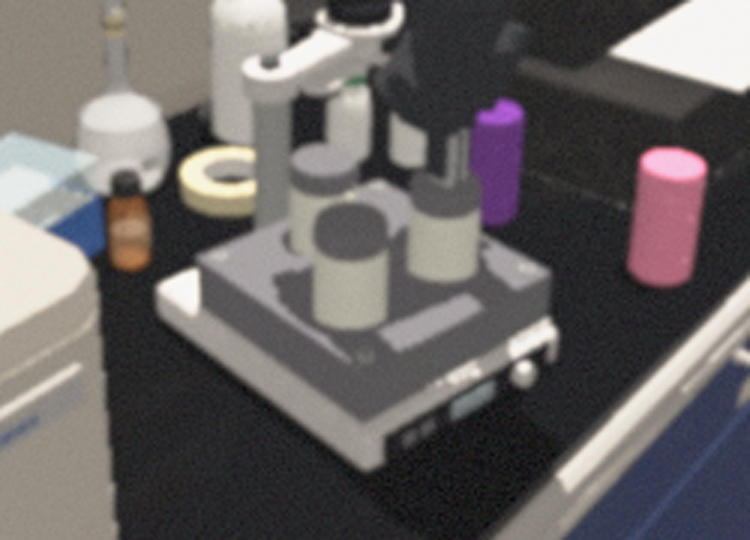

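All three jars stand in wells. Pressing the lid of C now.

Emit:
{"api": "jog_arm", "payload": {"steps": [[1,0,0,0.1,0],[1,0,0,0.2,0],[1,0,0,0.2,0]]}}

```text
clock: 20.15
ee_pos: [496.0, -16.7, 133.0]
ee_rot: [0.084, 0.996, -0.0, 0.001]
force: [-3.0, 1.4, 14.8]
gripper_width: -0.002
finger_force: 7.6
```

Emit:
{"api": "jog_arm", "payload": {"steps": [[1,0,0,0.1,0],[1,0,0,0.1,0]]}}

```text
clock: 20.35
ee_pos: [496.4, -16.8, 133.0]
ee_rot: [0.084, 0.996, -0.0, 0.002]
force: [-5.3, 1.4, 24.6]
gripper_width: 0.001
finger_force: 11.6
```

Emit:
{"api": "jog_arm", "payload": {"steps": [[1,0,0,-2,0],[1,0,0,-4,0],[1,0,4,-4,0],[1,-0.1,8.1,-4,0],[1,-0.1,8.1,-3,0],[1,-0.1,8.1,-2,0],[1,-0.1,8.1,-1,0],[1,-0.1,8.1,-0.6,0],[1,-0.1,8.1,-0.3,0],[1,-0.1,8.1,0,0]]}}

```text
clock: 21.35
ee_pos: [511.1, 62.3, 132.8]
ee_rot: [0.085, 0.996, -0.0, 0.002]
force: [-8.6, 0.2, 40.7]
gripper_width: 0.004
finger_force: 20.3
```

Emit:
{"api": "jog_arm", "payload": {"steps": [[1,0,0,0,0],[1,0,0,0.1,0]]}}

```text
clock: 21.55
ee_pos: [511.4, 62.3, 132.9]
ee_rot: [0.085, 0.996, -0.0, 0.003]
force: [-7.4, -0.7, 36.1]
gripper_width: 0.002
finger_force: 17.8
```

Run:
```python
from h import *
go(573,11.3,134,170.45)
```

```text
go [573, 11.3, 134, 170.45] -> t [-6.93 -3.99 -0.07] yaw -0.1 cur 170.3
```

Emit:
{"api": "jog_arm", "payload": {"steps": [[1,0,0,-3,0],[1,0,0,-5,0],[1,-3,-2,-5,0],[1,-6.6,-4,-5,0],[1,-6.6,-4,-3,0],[1,-6.6,-4,-2,0],[1,-6.6,-4,-1.2,0],[1,-6.6,-4,-0.8,0],[1,-6.6,-4,-0.5,0],[1,-6.6,-4,-0.3,0]]}}

```text
clock: 22.55
ee_pos: [568.4, 12.9, 132.9]
ee_rot: [0.084, 0.996, -0.0, 0.001]
force: [-2.1, -0.1, 18.2]
gripper_width: -0.0
finger_force: 9.2
```

Emit:
{"api": "jog_arm", "payload": {"steps": [[1,0,0,0,0],[1,0,0,0.1,0],[1,0,0,0.2,0]]}}

```text
clock: 22.85
ee_pos: [569.1, 12.7, 132.9]
ee_rot: [0.084, 0.996, -0.0, 0.002]
force: [-5.0, 1.2, 22.7]
gripper_width: 0.001
finger_force: 11.2
```

All three lids stopped dead at z≈133, so they are home. Now back to the handle.

Emit:
{"api": "jog_arm", "payload": {"steps": [[1,0,0,-4,0],[1,0,0,-8,0],[1,0,0,-13,0],[0.7,0,0,-17,0],[0.4,0,0,-17,8],[0.4,0,0,-17,16],[0.4,0,0,-17,24],[0.4,0,0,-17,32],[0.4,0,0,-17,40],[0.4,0,0,-17,40]], "grip_force": 20}}

```text
clock: 23.85
ee_pos: [568.2, 12.8, 300.6]
ee_rot: [0.42, 0.907, 0.0, 0.0]
force: [0.9, 0.1, -0.3]
gripper_width: 0.6
finger_force: 0.0
```

Run:
```python
from h import *
go(631,-162,300,91)
save("top","t4.png",(190,140,400,300),3.7)
for P,n in[((571.2,10.1,133),"w3"),((508.5,62,133),"w1"),((495,-18.3,133),"w2")]: print(n);circ("top",P,22.5,30)
```

```text
go [631, -162, 300, 91] -> t [-17.39  -6.51   0.06] yaw 39.3 cur 130.3
w3
pred px 256.5 221.4 k 11.4
w1
pred px 228.9 252.3 k 11.5
w2
circ px 270.7 262.1 r/exp 1.09 world [491.7 -20.5 133. ]
circ px 278.6 283.8 r/exp 0.91 world [450. -37. 133.]
pred px 269.6 260.3 k 11.5
```

View pics/t4.png

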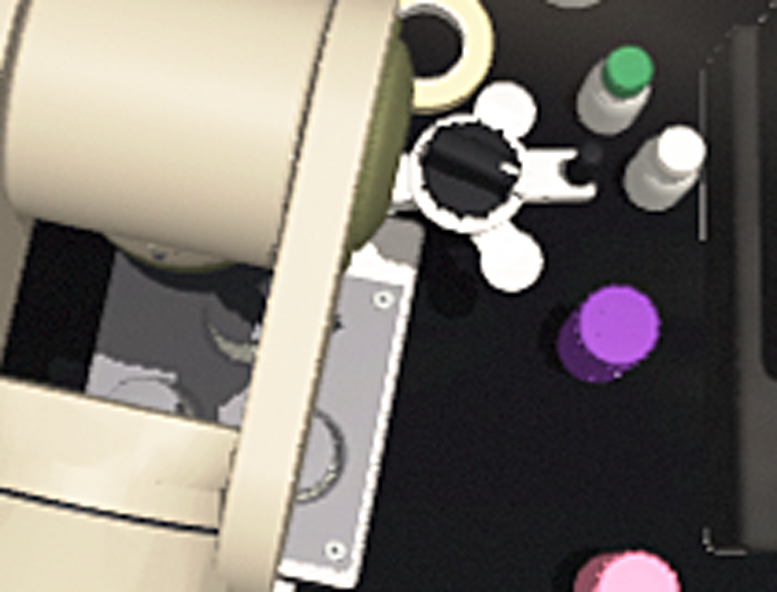

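The handle post's top shows at crop (585,160), i.e. full image about (348,183.5). The bystanders are clear of it.

Emit:
{"api": "jog_arm", "payload": {"steps": [[0.4,-4,-1,0,8],[0.4,-8,-3,0,16],[0.4,-12,-4.5,0,24],[0.4,-16,-6.5,0,32],[0.4,-17.4,-6.5,0,39.3],[0.4,-17.4,-6.5,0,39.3],[0.4,-17.4,-6.5,0,39.3]]}}

```text
clock: 24.75
ee_pos: [631.2, -161.4, 300.3]
ee_rot: [0.699, 0.715, 0.0, -0.0]
force: [-0.4, 0.1, 0.1]
gripper_width: 0.601
finger_force: 0.0
```

Run:
```python
from h import *
p=ray("top",348,183.5,218);print(p)
pv=np.array([628.4,.5]);th=np.radians(-9.55);X=np.array([np.cos(th),np.sin(th)]);Y=np.array([-X[1],X[0]])
v=p[:2]-pv;q=np.arctan2(v@-Y,v@-X);print(np.hypot(*v),q,"radial psi",np.degrees(q)-9.55)
h=pv+163*(-X*np.cos(q)-Y*np.sin(q));print(h);go(h[0]+2,h[1]+1,192,np.degrees(q)-9.55)
```

```text
[ 633.02156965 -158.8616576   218.        ]
159.428657458737 1.7664676562789365 radial psi 91.66114135114924
[ 633.12509689 -162.43149929]
go [np.float64(635.1250968864629), np.float64(-161.43149928547746), 192, np.float64(91.66114135114924)] -> t [-0.02  0.39 10.83] yaw -0.3 cur 91.3
```

Emit:
{"api": "jog_arm", "payload": {"steps": [[0.4,0,0.3,4,0],[0.4,0,0.3,8,0],[0.4,0,0.3,10.8,0],[0.7,0,0.3,10.8,0],[0.7,0,0.3,10.8,0],[0.7,0,0.3,10.8,0]]}}

```text
clock: 25.35
ee_pos: [635.1, -161.7, 195.1]
ee_rot: [0.7, 0.714, 0.001, 0.002]
force: [-0.3, -0.3, 0.1]
gripper_width: 0.301
finger_force: 0.0
```

Emit:
{"api": "jog_arm", "payload": {"steps": [[0.7,0.17,-2.3,0,8.2],[0.7,0.66,-4.6,0,16.4],[0.7,1.5,-6.8,0,24.6],[0.7,2.6,-8.8,0,32.8],[0.7,4.0,-10.7,0,41],[0.7,4.0,-10.7,0,41]]}}

```text
clock: 25.95
ee_pos: [525.8, -122.8, 194.7]
ee_rot: [0.906, 0.423, 0.001, 0.001]
force: [0.5, -0.5, -0.6]
gripper_width: 0.303
finger_force: 0.0
```

Emit:
{"api": "jog_arm", "payload": {"steps": [[0.7,0.17,-2.3,0,8.2],[0.7,0.66,-4.6,0,16.4],[0.7,1.5,-6.8,0,24.6],[0.7,2.6,-8.8,0,32.8],[0.7,4.0,-10.7,0,41],[0.7,4.0,-10.7,0,41]]}}

```text
clock: 26.55
ee_pos: [470.9, -23.2, 193.8]
ee_rot: [0.997, 0.08, 0.001, 0.0]
force: [0.2, -0.8, 0.9]
gripper_width: 0.302
finger_force: 0.0
```

Run:
```python
from h import *
pv=np.array([630.4,1.5])
for q in(.15,0.05,-.03,-.06):
    a=np.radians(170.45)+q; h=pv+163*np.array([np.cos(a),np.sin(a)]); print(q);go(h[0],h[1],192,np.degrees(q)-9.55)
print(r.read_state()["force"])
```

```text
0.15
go [np.float64(467.42267172782516), np.float64(4.2185417531780045), 192, np.float64(-0.955633073037653)] -> t [ 0.1  -2.76  0.17] yaw 10.2 cur 9.2
0.05
go [np.float64(468.5082808348187), np.float64(20.47554388527727), 192, np.float64(-6.685211024345884)] -> t [ 0.47 -4.35  0.17] yaw 15.9 cur 9.2
-0.03
go [np.float64(470.54248288237335), np.float64(33.35238171609326), 192, np.float64(-11.268873385392471)] -> t [ 0.87 -5.59  0.17] yaw 20.5 cur 9.2
-0.06
go [np.float64(471.56984149226196), np.float64(38.13305540637892), 192, np.float64(-12.98774677078494)] -> t [ 1.05 -6.04  0.17] yaw 22.2 cur 9.2
[ 0.22082808 -0.75670888  0.93299636]
```

Emit:
{"api": "jog_arm", "payload": {"steps": [[0.7,0.1,-2.8,0,8],[0.7,0.4,-4.3,0,15.5],[0.7,0.8,-5.3,0,18.7],[0.7,0.9,-5.6,0,18.7],[0.7,0.9,-5.8,0,18.7],[0.7,0.9,-6.0,0,18.7]]}}

```text
clock: 27.15
ee_pos: [471.2, 33.7, 192.9]
ee_rot: [0.997, -0.083, 0.002, 0.002]
force: [4.2, -18.2, -1.9]
gripper_width: 0.303
finger_force: 8.4
```

Emit:
{"api": "jog_arm", "payload": {"steps": [[0.7,0,-0.2,0,0],[0.7,0,-0.4,0,0]]}}

```text
clock: 27.35
ee_pos: [471.4, 34.1, 192.9]
ee_rot: [0.997, -0.083, 0.001, 0.006]
force: [-3.4, -39.9, -1.7]
gripper_width: 0.301
finger_force: 19.9
```

Emit:
{"api": "jog_arm", "payload": {"steps": [[0.7,0,0.5,0,0],[0.6,0,0.9,0,0],[0.4,0,0.9,-3,0],[0.4,0,0.9,-8,0],[0.4,2,0.9,-12,0],[0.4,2,0.9,-12,0],[0.4,2,0.9,-12,0]]}}

```text
clock: 28.05
ee_pos: [488.9, 27.6, 312.6]
ee_rot: [0.997, -0.083, 0.0, -0.0]
force: [-0.2, -0.0, -1.1]
gripper_width: 0.6
finger_force: 0.0
```

Run:
```python
from h import *
s=r.read_state();print(s["ee_pos"]);go(526.9,18.9,300,-9.55,s)
u,v=proj("wrist",(526.9,18.9,210),s);print(u,v)
save("wrist","k1.png",(int(u)-80,int(v)-70,int(u)+80,int(v)+50),5);print(int(u)-80,int(v)-70)
```

```text
[488.86984441  27.61471369 312.60912206]
go [526.9, 18.9, 300, -9.55] -> t [3.89 0.23 1.26] yaw -0.0 cur -9.6
278.5043188016723 166.64811006492718
198 96
```

View pics/k1.png

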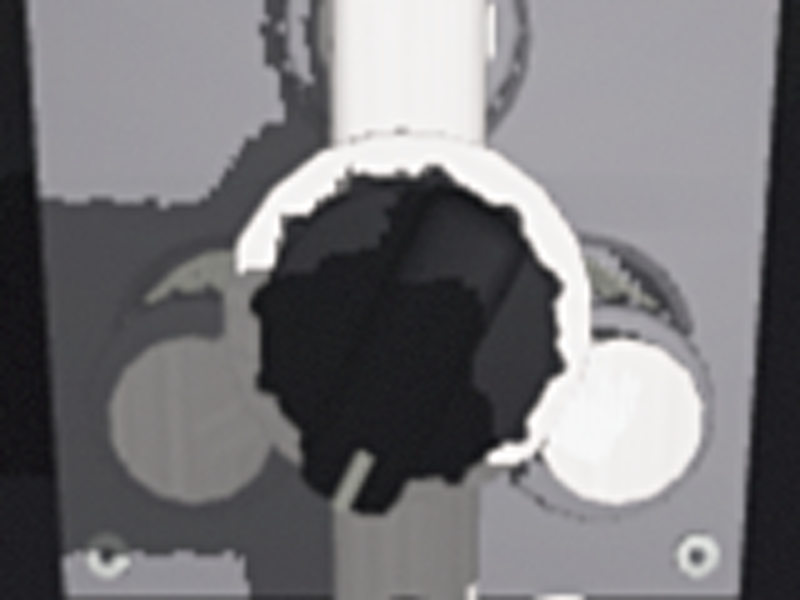

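The bridge is square over the tray. The knob bar leans 22° from image vertical (upper right to lower left), and the skirt centre is at crop (407,325), full image (279.4,161). To have about 220° of clockwise travel I grip with the tool half-turned (ψ≈148°).

Emit:
{"api": "jog_arm", "payload": {"steps": [[0.4,0,0,0,-8.5],[0.4,0,0,0,-17],[0.4,0,0,0,-25.5],[0.4,0,0,0,-34],[0.4,0,0,0,-42.5],[0.4,0,0,0,-51],[0.4,0,0,0,-59.5],[0.4,0,0,0,-68],[0.4,0,0,0,-76.5],[0.4,0,0,0,-80]]}}

```text
clock: 29.1
ee_pos: [487.9, 28.0, 311.0]
ee_rot: [0.816, 0.579, -0.001, -0.001]
force: [-0.1, -0.0, 0.2]
gripper_width: 0.596
finger_force: 0.0
```

Emit:
{"api": "jog_arm", "payload": {"steps": [[0.4,0,0,0,-8.5],[0.4,0,0,0,-17],[0.4,0,0,0,-25.5],[0.4,0,0,0,-34],[0.4,0,0,0,-42.5],[0.4,0,0,0,-51],[0.4,0,0,0,-59.5],[0.4,0,0,0,-68],[0.4,0,0,0,-76.5],[0.4,0,0,0,-78]]}}

```text
clock: 30.1
ee_pos: [488.0, 27.9, 311.2]
ee_rot: [0.271, 0.963, -0.0, -0.001]
force: [0.2, -0.7, 0.1]
gripper_width: 0.6
finger_force: 0.0
```

Run:
```python
from h import *
s=r.read_state();print(s["ee_pos"],s["joint_positions"][5])
go(526.9,18.9,200,148.4,s)
q=dict(s);q["ee_pos"]=np.array([488.87,27.61,312.6]);q["ee_rot"]=R.from_matrix([[np.cos(-.1667),np.sin(-.1667),0],[np.sin(-.1667),-np.cos(-.1667),0],[0,0,-1]]).as_quat()
print(ray("wrist",279.4,161,196,q),ray("wrist",198+(107+697)/10,96+555/5,73,q))
```

```text
[488.03155123  27.91391202 311.20813681] -1.2072212851345943
go [526.9, 18.9, 200, 148.4] -> t [-3.82  1.27 11.11] yaw 0.1 cur 148.5
[528.97420551  17.38659933 196.        ] [455.98500167  29.15859766  73.        ]
```

Emit:
{"api": "jog_arm", "payload": {"steps": [[0.5,-2,0.6,0,0],[0.5,-3.9,1.25,0,0],[0.5,-3.9,1.25,4,0],[0.5,-3.9,1.25,8,0],[0.5,-3.9,1.25,10,0],[0.5,-3.9,1.25,11.1,0],[0.5,-3.9,1.25,11.1,0],[0.85,-3.9,1.25,11.1,0],[0.85,-3.9,1.25,11.1,0],[0.85,-3.9,1.25,11.1,0]], "grip_force": 60}}

```text
clock: 31.1
ee_pos: [528.8, 17.3, 202.8]
ee_rot: [0.273, 0.962, -0.001, 0.001]
force: [-1.6, -3.2, 5.0]
gripper_width: 0.175
finger_force: 58.4
```

Emit:
{"api": "jog_arm", "payload": {"steps": [[0.9,0,0,0,0],[0.9,0,0,0,0],[0.9,0,0,0,0]]}}

```text
clock: 31.4
ee_pos: [528.9, 17.3, 202.8]
ee_rot: [0.273, 0.962, -0.001, 0.001]
force: [-2.2, -4.9, 5.7]
gripper_width: 0.171
finger_force: 58.6
```

Run:
```python
from h import *
s=r.read_state();print(s["ee_pos"],s["joint_positions"][5],s["force"],s["torque"],s["gripper_width"]*85,s["finger_force"])
go(527.4,18.4,200,148.4,s)
```

```text
[528.86619763  17.32062511 202.82879498] -1.2082231079194459 [-2.15596184 -4.85289467  5.71961897] [-0.89308297  0.30804152 -0.02511806] 14.532912950011049 58.57072591781616
go [527.4, 18.4, 200, 148.4] -> t [0.18 0.01 0.28] yaw -0.1 cur 148.3
```

Emit:
{"api": "jog_arm", "payload": {"steps": [[0.9,0,0,0,8],[0.9,0,0,0,16],[0.9,0,0,0,24],[0.9,0,0,0,32],[0.9,0,0,0,40],[0.9,0,0,0,40]]}}

```text
clock: 32.0
ee_pos: [528.2, 16.8, 202.8]
ee_rot: [0.587, 0.809, -0.001, 0.001]
force: [-4.6, -7.9, 8.5]
gripper_width: 0.178
finger_force: 58.9
```

```bash
cat > st.py <<'E'
from h import *
s=r.read_state();M=R.from_quat(s["ee_rot"]).as_matrix()
print(s["clock"],"pos",s["ee_pos"].round(1),"psi",np.degrees(np.arctan2(M[1,0],M[0,0])).round(2),"j6",s["joint_positions"][5].round(4),"F",s["force"].round(1),"T",s["torque"].round(3),"tau6",s["effort"].round(3)[5],s["gripper_width"].round(3),s["finger_force"])
E
python3 st.py
```

```text
Traceback (most recent call last):
  File "st.py", line 3, in <module>
    print(s["clock"],"pos",s["ee_pos"].round(1),"psi",np.degrees(np.arctan2(M[1,0],M[0,0])).round(2),"j6",s["joint_positions"][5].round(4),"F",s["force"].round(1),"T",s["torque"].round(3),"tau6",s["effort"].round(3)[5],s["gripper_width"].round(3),s["finger_force"])
                                                                                                                                                                                                                           ^^^^^^^^^^^^^^^^^^^^^^^^
AttributeError: 'float' object has no attribute 'round'
```

Emit:
{"api": "jog_arm", "payload": {"steps": [[0.9,-0.03,-0.05,0,8],[0.9,-0.05,-0.08,-0.1,16],[0.9,-0.05,-0.08,-0.1,24],[0.9,-0.05,-0.08,-0.1,32],[0.9,-0.05,-0.08,-0.1,40],[0.9,-0.05,-0.08,-0.1,40]]}}

```text
clock: 32.6
ee_pos: [527.1, 16.7, 202.9]
ee_rot: [0.829, 0.56, -0.001, 0.0]
force: [-4.0, -4.4, 1.9]
gripper_width: 0.168
finger_force: 59.5
```

```bash
sed -i 's/s\["gripper_width"\].round(3)/s["gripper_width"]/' st.py; python3 st.py
```

```text
32.6 pos [527.1  16.7 202.9] psi 68.1 j6 0.1904 F [-4.  -4.4  1.9] T [-0.81   0.804 -0.099] tau6 1.121 0.1684844878229539 59.501983523368835
```

Emit:
{"api": "jog_arm", "payload": {"steps": [[0.9,0,0,0,8],[0.9,0,0,0,16],[0.9,0,0,0,24],[0.9,0,0,0,32],[0.9,0,0,0,40],[0.9,0,0,0,40]]}}

```text
clock: 33.2
ee_pos: [526.5, 17.3, 202.8]
ee_rot: [0.97, 0.243, -0.001, -0.0]
force: [-7.2, -1.7, 4.0]
gripper_width: 0.173
finger_force: 59.7
```

```bash
python3 st.py
```

```text
33.2 pos [526.5  17.3 202.8] psi 28.12 j6 0.8885 F [-7.2 -1.7  4. ] T [-0.36   1.295 -0.133] tau6 1.109 0.1725762428586915 59.72812592983246
```

Emit:
{"api": "jog_arm", "payload": {"steps": [[0.9,-0.04,0,0,7],[0.9,-0.07,0,0,14],[0.9,-0.07,0,0,14]]}}

```text
clock: 33.5
ee_pos: [526.3, 17.5, 202.9]
ee_rot: [0.992, 0.123, -0.001, -0.001]
force: [-6.3, 0.7, 4.5]
gripper_width: 0.174
finger_force: 59.6
```

```bash
python3 st.py
```

```text
33.5 pos [526.3  17.5 202.9] psi 14.16 j6 1.1315 F [-6.3  0.7  4.5] T [ 0.15   0.945 -0.12 ] tau6 0.94 0.17373936760587824 59.62611258029938
```

Emit:
{"api": "jog_arm", "payload": {"steps": [[0.9,0,0,0,5],[0.9,0,0,0,8],[0.9,0,0,0,8]]}}

```text
clock: 33.8
ee_pos: [526.3, 17.7, 202.9]
ee_rot: [0.998, 0.055, -0.001, -0.001]
force: [-4.9, 1.8, 3.3]
gripper_width: 0.173
finger_force: 59.5
```

```bash
python3 st.py
```

```text
33.8 pos [526.3  17.7 202.9] psi 6.28 j6 1.2691 F [-4.9  1.8  3.3] T [ 0.28   0.976 -0.057] tau6 0.4 0.17338618349585538 59.45939898490906
```

Emit:
{"api": "jog_arm", "payload": {"steps": [[0.9,0,0,0,5],[0.9,0,0,0,8],[0.9,0,0,0,8]]}}

```text
clock: 34.1
ee_pos: [526.5, 17.9, 202.9]
ee_rot: [1.0, -0.015, -0.0, -0.001]
force: [-4.3, 2.4, 3.5]
gripper_width: 0.173
finger_force: 58.8
```

```bash
python3 st.py
```

```text
34.1 pos [526.5  17.9 202.9] psi -1.7 j6 1.4085 F [-4.3  2.4  3.5] T [0.427 0.716 0.038] tau6 0.515 0.17309954321672683 58.79569709300995
```

```bash
cat > tq.py <<'E'
from h import *
a=[];w=[]
for i in range(6):
    s=r.read_state();a.append(s["torque"][2]);w.append(s["effort"][5]);r.read_camera("side")
M=R.from_quat(s["ee_rot"]).as_matrix();print("psi",np.degrees(np.arctan2(M[1,0],M[0,0])).round(2),"Tz",np.round(a,3),np.mean(a).round(3),"tau6",np.round(w,3),"F",s["force"].round(1))
E
python3 tq.py
```

```text
psi -1.62 Tz [ 0.038  0.03   0.115  0.039  0.078 -0.003] 0.05 tau6 [0.515 0.184 0.077 0.052 0.047 0.046] F [-3.8  3.8  3.6]
```

Emit:
{"api": "jog_arm", "payload": {"steps": [[0.9,0,0,0,3],[0.9,0,0,0,3]]}}

```text
clock: 34.6
ee_pos: [526.7, 17.9, 202.9]
ee_rot: [0.999, -0.041, -0.0, -0.001]
force: [-3.8, 4.3, 7.2]
gripper_width: 0.174
finger_force: 59.2
```

```bash
python3 tq.py
```

```text
psi -4.55 Tz [0.082 0.043 0.146 0.141 0.067 0.165] 0.107 tau6 [0.597 0.26  0.135 0.104 0.098 0.097] F [-4.2  3.4  7.4]
```

Emit:
{"api": "jog_arm", "payload": {"steps": [[0.9,0,0,0,1.5],[0.9,0,0,0,3]]}}

```text
clock: 35.1
ee_pos: [526.8, 17.9, 203.0]
ee_rot: [0.998, -0.066, -0.0, -0.001]
force: [-3.0, 3.8, 2.8]
gripper_width: 0.178
finger_force: 58.8
```

```bash
sed -i 's/range(6)/range(5)/' tq.py; python3 tq.py
```

```text
psi -7.56 Tz [0.235 0.218 0.088 0.104 0.058] 0.141 tau6 [-0.076  0.146  0.33   0.153  0.104] F [-2.6  4.5  5.9]
```

Emit:
{"api": "jog_arm", "payload": {"steps": [[0.9,0,0,0,1.5],[0.9,0,0,0,3]]}}

```text
clock: 35.55
ee_pos: [526.8, 17.9, 202.9]
ee_rot: [0.996, -0.092, -0.0, -0.001]
force: [-3.6, 4.1, 3.1]
gripper_width: 0.172
finger_force: 58.9
```

```bash
python3 tq.py
```

```text
psi -10.56 Tz [0.214 0.133 0.039 0.017 0.025] 0.085 tau6 [-0.145  0.083  0.266  0.089  0.043] F [-3.6  4.3  0.1]
```

Emit:
{"api": "jog_arm", "payload": {"steps": [[0.9,0,0,0,1.5],[0.9,0,0,0,3]]}}

```text
clock: 36.0
ee_pos: [526.8, 17.9, 203.0]
ee_rot: [0.993, -0.118, -0.0, -0.001]
force: [-4.1, 3.5, 7.8]
gripper_width: 0.171
finger_force: 59.4
```

```bash
python3 tq.py
```

```text
psi -13.57 Tz [ 0.131  0.051 -0.02   0.03  -0.019] 0.035 tau6 [-0.21   0.018  0.245  0.094  0.042] F [-3.4  4.   7.4]
```

Emit:
{"api": "jog_arm", "payload": {"steps": [[0.9,0,0,0,1.5],[0.9,0,0,0,3]]}}

```text
clock: 36.45
ee_pos: [526.8, 17.9, 203.0]
ee_rot: [0.99, -0.145, -0.0, -0.001]
force: [-2.7, 3.6, 2.0]
gripper_width: 0.172
finger_force: 58.7
```

```bash
python3 tq.py
```

```text
psi -16.57 Tz [0.098 0.025 0.044 0.046 0.041] 0.051 tau6 [-0.275 -0.036  0.249  0.092  0.04 ] F [-2.7  4.1  2.9]
```

Emit:
{"api": "jog_arm", "payload": {"steps": [[0.9,0,0,0,1.5],[0.9,0,0,0,3]]}}

```text
clock: 36.9
ee_pos: [526.8, 17.9, 202.9]
ee_rot: [0.985, -0.17, -0.0, -0.001]
force: [-5.0, 4.0, 6.4]
gripper_width: 0.175
finger_force: 59.3
```

```bash
python3 tq.py
```

```text
psi -19.57 Tz [-0.003  0.005  0.005 -0.023 -0.035] -0.01 tau6 [-0.34  -0.06   0.226  0.061  0.003] F [-3.8  4.3  3.8]
```

Transient torque falls at about 1 N·m/rad over these steps, which matches the clutch slipping; it has just reached zero (slip about 0.35). A few more degrees reach the notch.

Emit:
{"api": "jog_arm", "payload": {"steps": [[0.9,0,0,0,1.5],[0.9,0,0,0,3]]}}

```text
clock: 37.35
ee_pos: [526.7, 17.9, 202.9]
ee_rot: [0.981, -0.196, -0.0, -0.001]
force: [-6.1, 3.1, 3.6]
gripper_width: 0.175
finger_force: 59.1
```

```bash
python3 tq.py
```

```text
psi -22.58 Tz [-0.068 -0.059 -0.084 -0.082 -0.133] -0.085 tau6 [-0.447 -0.162  0.137 -0.022 -0.078] F [-5.6  3.4  5.1]
```

Emit:
{"api": "jog_arm", "payload": {"steps": [[0.9,0,0,0,1.5],[0.9,0,0,0,3]]}}

```text
clock: 37.8
ee_pos: [526.6, 18.0, 202.9]
ee_rot: [0.975, -0.222, -0.001, -0.001]
force: [-4.4, 5.5, 4.8]
gripper_width: 0.17
finger_force: 59.1
```

```bash
python3 tq.py
```

```text
psi -25.58 Tz [ 0.096 -0.04  -0.065 -0.079 -0.105] -0.039 tau6 [-0.28  -0.041  0.142 -0.032 -0.081] F [-4.3  5.1  4.6]
```

Emit:
{"api": "jog_arm", "payload": {"steps": [[0.8,0,0,0,0],[0.6,0,0,0,0],[0.4,0,0,0,0],[0.4,0,0,0,0],[0.4,0,0,-4,0],[0.4,0,0,-8,0],[0.4,-3.5,0,-10,0],[0.4,-3.5,0,-10,0],[0.4,-3.5,0,-10,0]]}}

```text
clock: 38.95
ee_pos: [495.6, 32.2, 302.6]
ee_rot: [0.975, -0.222, 0.001, -0.0]
force: [0.8, 0.3, -0.7]
gripper_width: 0.603
finger_force: 0.0
```

Run:
```python
from h import *
s=r.read_state();print(s["ee_pos"]);u,v=proj("wrist",(527.5,18,200),s);print(u,v)
im=r.read_camera("wrist")
c=im[int(v)-60:int(v)+60,int(u)-80:int(u)+80];c=np.clip(c.astype(float)*1.0,0,255)
c=(255*(c/255)**.5).astype(np.uint8)
cv2.imwrite("pics/k2.png",cv2.resize(c[:,:,::-1],None,fx=5,fy=5,interpolation=cv2.INTER_CUBIC))
```

```text
[495.5810602   32.16296809 302.64212329]
274.0804138938379 171.96447996504878
```

View pics/k2.png

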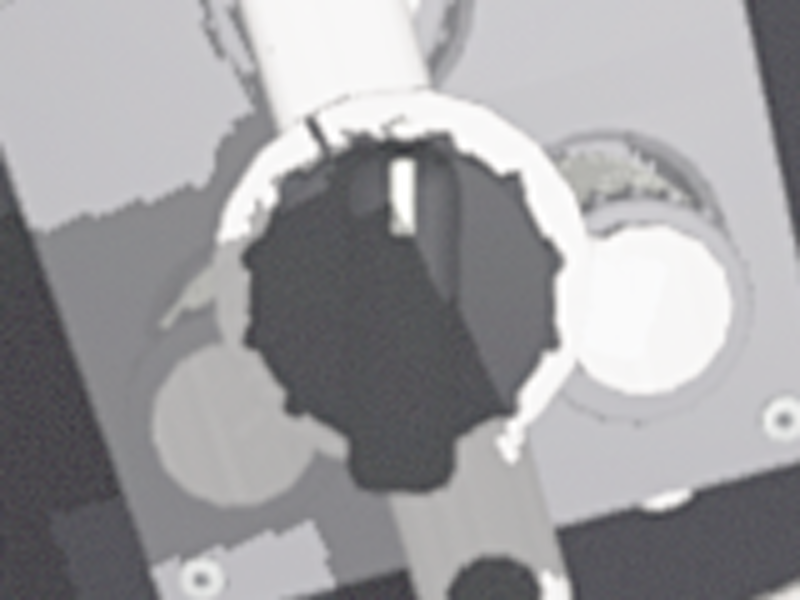

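The knob's white tick is at (402,195), 30° clockwise past the collar's black tick at (317,135). That is exactly one click, the bridge is square over the tray, and the arm is clear. Handing in.

```bash
python3 -c "
from bench import r
print(r.close_job())"
```

```text
the job is handed in; nothing more can be done
None
```

I handed the job in, with no verdict returned: all three jars are in wells with lids pressed home, the bridge is back against its stop, and the last image shows the clamp knob one click past the collar.

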